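# Uncover the warm bread roll and lift it with the tongs

### The job

A warm bread roll is waiting on the plate under an upturned bowl. Lift the bowl off by its foot and set it down, still upside down, on the chopping board; then pick up the kitchen tongs, close both jaws on the roll gently enough not to crush it, and lift it about 15 cm above the worktop, where you finish still holding it up in the tongs. Keep the gripper itself off the roll, leave the plate where it is and do not disturb the other things on the worktop.

Things in the scene. Friction and masses are not known exactly. Their poses are not given: they have to be found in the camera images.
- plate: Round white side plate, 196 mm across, 14 mm high at the rim, loose on the worktop, 0.45 kg. Flat inner floor out to 72 mm from the centre, 5 mm above the worktop. Origin: centre of its underside, z up. It lies left, middle or right in the work area; the tongs and the board take the other two places.
- bowl: White ceramic bowl standing upside down on the plate over the roll, 0.24 kg. Origin: centre of the rim circle it stands on; z up through the foot. Rim 124 mm across, 68 mm high in all. Its foot, uppermost, is a ring 58 mm across and 12 mm high, 56 to 68 mm above the origin: grip it there from above. Below it the wall widens: 88 mm across at 46 mm, 112 mm at 28 mm above the origin.
- roll: Round bread roll, 54 mm across at its widest (13 to 21 mm up), 40 mm high, about 45 g, standing on the plate's floor, hidden under the bowl at the start, up to 17 mm off the plate's centre. Origin: centre of its flat underside. It counts as crushed if either jaw presses it with more than 40 N.
- board: Wooden chopping board, 280 mm (along its x) by 200 mm (along its y), 18 mm thick, does not move. Origin: centre of its underside. Empty at the start.
- tongs: Sprung steel kitchen tongs, 0.13 kg, lying flat and open on the worktop. Origin: underside, on the centre line, midway along the two dark rubber sleeves, also about the centre of mass; x from hinge to jaws, z up. Hinge barrel (17 mm across, a pull ring behind it) 120 mm behind the origin, jaw ends 128 mm ahead. Arms 22 mm high, jaws and hinge 30 mm, all centred 15 mm above the underside.
- sleeves (a point): Point between the two rubber sleeves, on the centre line, 15 mm above the tongs' underside, straight above their origin: grip here from above, across both arms. Open, the arms are 63 mm over the sleeves' outer faces here and splay about 4 degrees each. Sleeves reach 40 mm either way along x and from 2 to 28 mm above the underside.
- jaws (a point): Point midway between the two jaws, 104 mm ahead of the tongs' origin, 15 mm above their underside: the middle of the roll belongs within 12 mm of here. Open, the jaws stand 98 mm apart inside. Narrowing the sleeves by 1 mm narrows the jaws by 1.9 mm; at 40 mm over the sleeves the jaws are parallel and 55 mm apart; they stop nearly shut at 20 mm over the sleeves.
- tongs_left: The tongs' arm on the +y side, jaw included. Origin on the hinge pin, 15 mm above the tongs' underside. Both arms swing evenly. A preloaded spring pushes each sleeve out with 6.7 N when open, 7.9 N at 40 mm, so the sleeves squeezed in by about 10 mm carry the tongs with the jaws open; let go, they open. Of a squeeze beyond the spring's, 0.54 arrives at the roll.
- tongs_right: The tongs' arm on the -y side, jaw included; the mirror of the left one. Origin on the hinge pin, 15 mm above the tongs' underside.
- pepper_mill: Wooden pepper mill, 52 mm across, 128 mm high, beyond the work area. Origin: centre of its underside. Leave alone.
- salt_shaker: Glass and steel salt shaker, 43 mm across, 73 mm high, beyond the work area. Origin: centre of its underside. Leave alone.
- egg_cup: White egg cup, 48 mm across, 54 mm high, on the robot's side of the work area, to the left of the middle. Origin: centre of its underside. Leave alone.
- coffee_scoop: Steel coffee scoop with a round handle, 140 mm long, lying on the robot's side of the work area, to the right of the middle, handle towards the robot. Leave alone.
- jam_jar: Jam jar, 68 mm across, 95 mm high, to the far left. Origin: centre of its underside. Leave alone.
- mug: Mug, 82 mm across, 95 mm high, to the far right. Origin: centre of its underside. Leave alone.
- oil_bottle: Green oil bottle, 62 mm across, 200 mm high, to the far left. Origin: centre of its underside. Leave alone.
- canister: Steel canister, 98 mm across, 136 mm high, to the far right. Origin: centre of its underside. Leave alone.
There are look-alikes about, which are no part of the job. Several things look just like the plate: the one meant starts farthest to the robot's right.

How it is judged:
On the way, in this order (a step that is already met when the one before it is completed fails the run):
1. the bowl stands upside down on the chopping board and has been let go (x of bowl in the frame of board between -0.11 and 0.11 m and y of bowl in the frame of board between -0.07 and 0.07 m and z of bowl in the frame of board between 0.012 and 0.024 m and angle between bowl's own z axis and vertical below 0.1 rad and linear speed of bowl below 0.02 m/s and contact force between the fingers and bowl below 0.1 N), for 0.2 s.
2. both jaws of the tongs are closed on the roll, the gripper holding the tongs (contact force between each of tongs_left, tongs_right and roll above 0.5 N and contact force between the fingers and tongs above 1 N), for 0.2 s.
At the end, for the whole second after the job is handed in: The roll is held still between both jaws of the tongs, its underside over 10 cm above the worktop, touched by neither gripper, plate nor bowl, the gripper holding the tongs; the bowl stands level, upside down, on the chopping board; the plate is within 5 cm of where it was (all of step 2 and height (world z) of roll above 0.1 m and linear speed of roll below 0.05 m/s and contact force between each of the arm, plate, bowl and roll below 0.05 N and x of bowl in the frame of board between -0.11 and 0.11 m and y of bowl in the frame of board between -0.07 and 0.07 m and z of bowl in the frame of board between 0.012 and 0.024 m and angle between each of bowl, plate's own z axis and vertical below 0.1 rad and distance of plate from where it was at the start of the episode below 0.05 m); the arm keeps its last pose, push and grip.
It fails at once if the gripper or the arm touches the roll (contact force between any of the arm, the fingers and roll above 0.5 N).
It fails at once if the roll is crushed: a jaw presses it with more than 40 N (contact force between any of tongs_left, tongs_right and roll above 40 N).
It fails at once if the bowl is dropped or knocked (free and faster than 0.7 m/s) (linear speed of bowl above 0.7 m/s and contact force between the fingers and bowl below 0.1 N).
It fails at once if another thing on the worktop is shifted by more than 3 cm (distance of any of pepper_mill, salt_shaker, egg_cup, coffee_scoop, jam_jar, mug, oil_bottle, canister from where it was at the start of the episode above 0.03 m).
It also fails if it takes over 51 s, if anything falls off the work surface, if the arm or the gripper's body presses on something with over 40 N, if the wrist force passes 120 N, or if a joint passes its speed limit or range.

### The arm

A 6-joint arm with a two-finger parallel gripper is mounted at the origin on the work surface. World frame = base frame: x ahead of the robot, y to its left, z up, the work surface at z = 0. Lengths are in m, angles in rad, forces in N, time in s.
With the tool pointing down it reaches from about 0.225 to 0.875 m from the base axis. Payload 3.4 kg.
Tool frame: the origin (TCP) lies at the very end of the fingers, on their centre line; the grasp point (between the pads) lies behind it (manip.grasp_offset is the z of the grasp point in the tool frame, in m); z points along the fingers, y is the line along which they close (so a half turn about z gives the same grasp; the last joint's range is limited). The gripper opens to 85 mm and grips with 20 to 120 N. Pads are 22 mm wide; open, the fingers measure 114 mm over their backs; the gripper's body (76 mm by 85 mm) begins 54 mm behind the grasp point. The pads swing forward as they close: fully open they stand 13 mm farther back than shut.
Start: joints at [-0.121, 0.276, 1.505, -0, 1.361, -0.121], TCP at [0.575, -0, 0.231] pointing down, gripper open.
Joint ranges: [-2.89, 2.89], [-0.75, 2.08], [0.22, 2.7], [-1.18, 4.32], [0.11, 2.71], [-2.7, 2.7]. Speed limits (rad/s): [2.57, 2.57, 3.14, 3.14, 3.14, 3.14].

### API

Orientations are given as a unit quaternion [w, x, y, z].
In Python, from rig import manip gives the robot as it stands.
- The arm moves only by the shell command python3 -m pendant 'ROWS' [FORCE]. ROWS is JSON, a list of rows, each an object of numbers: "dx", "dy", "dz": the shift along the tool's x, y, z in m; "rx", "ry", "rz": the turn, a rotation vector about the tool's x, y, z in degrees; "hand": the finger opening in m, from 0 to 0.0854. In form: [{"dx": .., "dy": .., "dz": .., "rx": .., "ry": .., "rz": .., "hand": ..}, ...]. A call has 1 to 12 rows; each row shifts and turns the commanded pose from where the row before left it, along the tool's axes as they then stand; what a row does not reach is not made up. A row lasts 1/12 s, in which the tool goes at most 41.7 mm and 7.16 degrees, less where a joint would pass 70% of its speed; a pose out of reach is approached as far as the arm can. A call is refused whole if a number of a shift passes 0.0417 or a number of a turn 7.16, either way. A call with a gripper value outside its range is refused whole. The fingers move at their own pace and stop on an object; FORCE is the grip in N (left out, the last holds). Time passes only in rows, so rows that do not move let the fingers close. It gives the time, the measured TCP pose, the force, the opening and the grip force at its end, in the units of the state.
- manip.get_state(): the state, without advancing time (a new reading comes with each control period).
- manip.get_image(name): name is "scene" or "side" or "wrist"; returns a dict with "frame" (420x560x3 uint8, red, green, blue), "fx", "fy", "cx", "cy" (pixels), "position" and "attitude" of the camera in the world; the wrist camera has in their place "mount" (4x4, takes a point from camera to tool coordinates, whose origin is the TCP and whose axes are the flange's). Camera axes: x right, y up, looking along -z (the intrinsics and any distortion apply to the point x, -y, -z); pixel columns grow to the right and rows downward; lengths in m; the calibration is good to about 2 mm. A picture is of the moment at which its call begins: read the wrist's pose just before it. There is no depth.
- manip.sign_off(): hands the job in; it is judged then, once.
The state is a dict: "clock": time; "qpos": joint angles; "qd": joint speeds; "effort": joint torques, N m; "position": TCP position; "ee_rot": TCP orientation; "contact_force": force on the tool from outside, world axes, zero at the start; "moment": the same for the moment, N m; "width": finger opening in m; "gripper_force": force on a finger pad.
Only numpy, scipy, OpenCV 4.12 (cv2) and the standard library are available. Lean on these libraries where they do the work, as an engineer would, in place of code of your own. Each camera call takes 0.05 s, during which the arm holds its last target. There are 200 camera calls.

## Working session

There is one attempt and no reset: what is moved stays moved. The work goes in short steps, Python scripts to look and compute and a shell command to move; the robot and the scene stay as the last step left them, time stands still between calls to the robot, and variables do not carry over. Pictures are saved under pics/ and viewed, at most 10 in all, crops included, and the job is handed in when it is done.

```bash
mkdir -p pics; ls
cat > h.py <<'E'
import numpy as np, cv2, json
from rig import manip
from scipy.spatial.transform import Rotation as R
def rot(a):
    a=np.array(a,float)
    return a if a.shape==(3,3) else R.from_quat([a[1],a[2],a[3],a[0]]).as_matrix()
def cam(name):
    s=manip.get_state(); im=manip.get_image(name)
    if 'mount' in im:
        T=np.eye(4);T[:3,:3]=rot(s['ee_rot']);T[:3,3]=s['position'];T=T@np.array(im['mount'])
        im['P'],im['A']=T[:3,3],T[:3,:3]
    else: im['P'],im['A']=np.array(im['position']),rot(im['attitude'])
    return im
def ray(im,u,v):
    d=np.array([(u-im['cx'])/im['fx'],-(v-im['cy'])/im['fy'],-1.]); return im['A']@d
def onz(im,u,v,z):
    d=ray(im,u,v); return im['P']+d*(z-im['P'][2])/d[2]
def proj(im,p):
    c=im['A'].T@(np.array(p)-im['P']); return im['cx']+im['fx']*c[0]/-c[2], im['cy']-im['fy']*c[1]/-c[2]
def save(im,n): cv2.imwrite('pics/'+n+'.png',im['frame'][:,:,::-1])
E
python3 - <<'E'
from h import *
print(manip.get_state(), manip.grasp_offset)
for n in ['scene','side','wrist']:
    im=cam(n); save(im,n+'0'); print(n,{k:v for k,v in im.items() if k!='frame'})
    np.save('pics/'+n+'0.npy',im,allow_pickle=True)
E
```

```text
pics
{'clock': 0.0, 'qpos': array([-1.20997433e-01,  2.76599530e-01,  1.50615599e+00,  1.53605545e-05,
        1.36069259e+00, -1.20985831e-01]), 'qd': array([-0.00015847,  0.00109109,  0.00235462, -0.00075871, -0.00027615,
        0.00183435]), 'effort': array([ 6.20495921e-04, -4.16768074e+01, -2.45808578e+01, -1.52056768e-04,
        1.11346930e-02,  1.69860516e-05]), 'position': array([5.74463427e-01, 6.68455751e-05, 2.30428017e-01]), 'ee_rot': array([-7.35016648e-04,  7.07111716e-01,  7.07101237e-01, -5.66118645e-04]), 'contact_force': array([-0.17779562, -0.28504995,  0.9192981 ]), 'moment': array([-0.02904638, -0.00084823, -0.00238527]), 'gripper_force': 0.0, 'width': 0.08578004758670094} -0.0187
scene {'fx': 455.671681436511, 'fy': 455.671681436511, 'cx': 277.9380115606086, 'cy': 205.0439510015572, 'position': array([1.06716681, 0.81682653, 1.12141435]), 'attitude': array([0.25143391, 0.10839659, 0.34878441, 0.89631501]), 'P': array([1.06716681, 0.81682653, 1.12141435]), 'A': array([[-0.85006233, -0.37511389,  0.36970745],
       [ 0.52634206, -0.63026084,  0.57073225],
     
[... 486 characters left out ...]
]])}
wrist {'fx': 352.6364117504997, 'fy': 352.6364117504997, 'cx': 273.1561644812596, 'cy': 212.15249692018818, 'mount': array([[-5.57871004e-04,  9.65326120e-01,  2.61046300e-01,
         6.60905992e-02],
       [ 9.99999781e-01,  6.31236899e-04, -1.97200974e-04,
         8.99386977e-06],
       [-3.55145308e-04,  2.61046132e-01, -9.65326261e-01,
        -1.42433960e-01],
       [ 0.00000000e+00,  0.00000000e+00,  0.00000000e+00,
         1.00000000e+00]]), 'P': array([0.57476169, 0.06611022, 0.37295006]), 'A': array([[ 9.99999021e-01,  1.49836372e-04,  1.39131052e-03],
       [-5.07621782e-04,  9.65369405e-01,  2.60886287e-01],
       [-1.30403835e-03, -2.60886738e-01,  9.65368536e-01]])}
```

View pictures.

View pics/scene0.png

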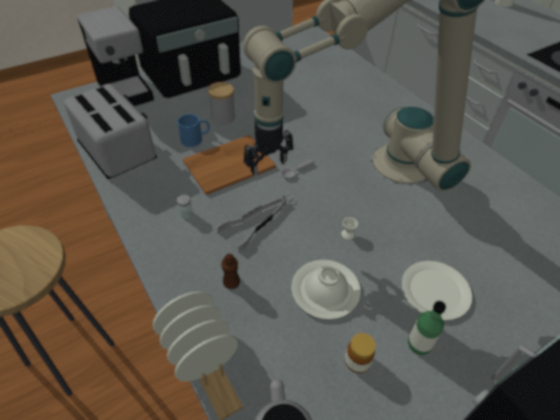

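View pics/side0.png

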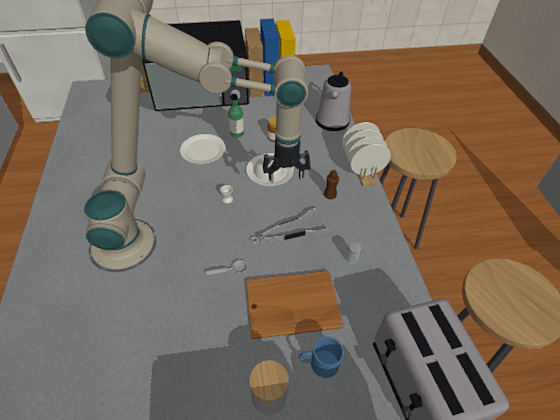

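View pics/wrist0.png

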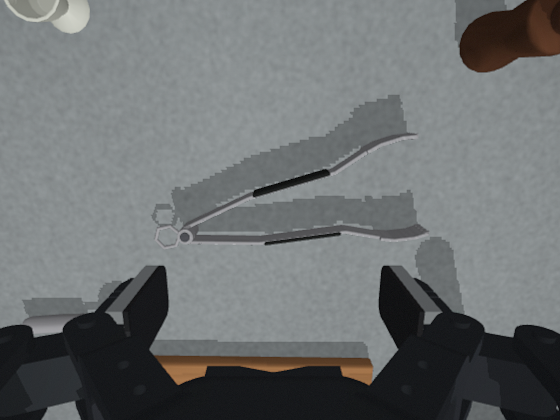

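Run:
```python
from h import *
L=lambda n:np.load(f'pics/{n}0.npy',allow_pickle=True).item()
w,s,sc=L('wrist'),L('side'),L('scene')
f=lambda p:np.round(p,4)
h=onz(w,185,237,.03);print('hinge',f(h))
for n,(u,v) in dict(a1=(255,193),a2=(329,172),b1=(265,242),b2=(340,235)).items(): print(n,f(onz(w,u,v,.028)))
j=[onz(w,415,135,.03),onz(w,427,231,.03)];print('jaws',f(j))
m=(j[0]+j[1])/2;d=(m-h)[:2];print('len',np.hypot(*d),'ang',np.degrees(np.arctan2(d[1],d[0])));u=d/np.hypot(*d);print('origin from hinge',f(h[:2]+.12*u),'gap',np.linalg.norm(j[0]-j[1]))
# board in side
for im,z in((s,.018),):
    hsv=cv2.cvtColor(im['frame'],cv2.COLOR_RGB2HSV);M=cv2.inRange(hsv,(5,110,60),(22,255,255));M[:230]=0;M[:,380:]=0
    M=cv2.morphologyEx(M,cv2.MORPH_OPEN,np.ones((3,3)))
    c=max(cv2.findContours(M,0,2)[0],key=cv2.contourArea);P=np.array([onz(im,*p,z)[:2] for p in c[:,0]],np.float32)
    print('board',cv2.minAreaRect(P),cv2.minAreaRect(c), f(cv2.boxPoints(cv2.minAreaRect(P))))
# plate+bowl white in scene
hsv=cv2.cvtColor(sc['frame'],cv2.COLOR_RGB2HSV);M=cv2.inRange(hsv,(0,0,140),(180,60,255))
for c in cv2.findContours(M,0,2)[0]:
    if cv2.contourArea(c)>1500: e=cv2.fitEllipse(c);print(e,f(onz(sc,*e[0],.012)))
print('foot scene',f(onz(sc,328,271,.073)))
```

```text
hinge [ 0.4837 -0.053   0.03  ]
a1 [ 0.5561 -0.0073  0.028 ]
a2 [0.6292 0.0138 0.028 ]
b1 [ 0.5658 -0.0592  0.028 ]
b2 [ 0.6432 -0.0515  0.028 ]
jaws [[ 0.7092  0.0494  0.03  ]
 [ 0.7314 -0.0465  0.03  ]]
len 0.24277814819266105 ang 12.953914541224153
origin from hinge [ 0.6006 -0.0261] gap 0.09847759068974574
board ((0.5512600541114807, -0.32115066051483154), (0.20249222218990326, 0.27781686186790466), 89.26007080078125) ((293.60980224609375, 303.98779296875), (59.301734924316406, 91.98947143554688), 83.6598129272461) [[ 0.4111 -0.4206]
 [ 0.6888 -0.4242]
 [ 0.6915 -0.2217]
 [ 0.4137 -0.2181]]
((436.31744384765625, 287.900390625), (50.33573913574219, 72.74473571777344), 112.92269897460938) [0.2882 0.4604 0.012 ]
((324.99462890625, 288.9241027832031), (51.95253372192383, 67.33489990234375), 105.13493347167969) [0.5639 0.2982 0.012 ]
foot scene [0.5505 0.2839 0.073 ]
```

```bash
python3 -m pendant '[{"dx":0.035,"dy":-0.003},{"dx":0.035,"dy":-0.003},{"dx":0.035,"dy":-0.003},{"dx":0.035,"dy":-0.003},{"dx":0.035},{"dx":0.035},{"dx":0.035},{},{},{}]' 60
python3 - <<'E'
from h import *
im=cam('wrist');save(im,'w1');np.save('pics/w1.npy',im,allow_pickle=True)
E
```

```text
invalid input
```

View pics/w1.png

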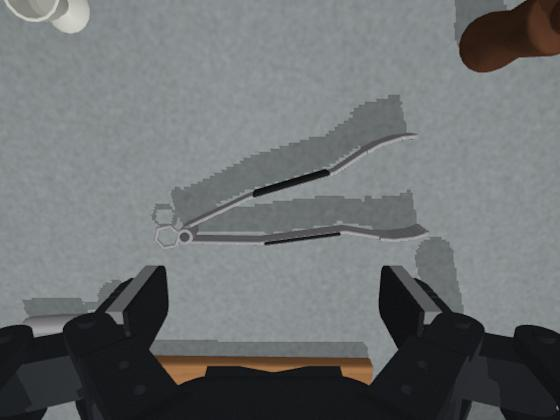

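The call was refused, probably because of the empty rows, so this view is unchanged.

```bash
python3 -m pendant '[{"dx":0.035,"dy":-0.003},{"dx":0.035,"dy":-0.003},{"dx":0.035,"dy":-0.003},{"dx":0.035,"dy":-0.003},{"dx":0.035,"dy":0},{"dx":0.035},{"dx":0.035},{"dx":0},{"dx":0}]' 60
python3 - <<'E'
from h import *
print(manip.get_state()['position'])
im=cam('wrist');save(im,'w1');np.save('pics/w1.npy',im,allow_pickle=True)
E
```

```text
[5.74680776e-01 5.00291551e-05 2.30758207e-01]invalid input
```

View pics/w1.png

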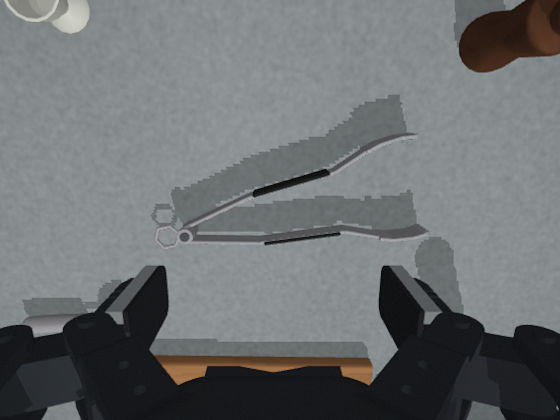

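Refused again, and the view is still unchanged. I'll try giving every key in each row.

```bash
python3 -m pendant '[{"dx":0.035,"dy":-0.003,"dz":0,"rx":0,"ry":0,"rz":0,"hand":0.085},{"dx":0.035,"dy":-0.003,"dz":0,"rx":0,"ry":0,"rz":0,"hand":0.085},{"dx":0.035,"dy":-0.003,"dz":0,"rx":0,"ry":0,"rz":0,"hand":0.085},{"dx":0.035,"dy":-0.003,"dz":0,"rx":0,"ry":0,"rz":0,"hand":0.085},{"dx":0.035,"dy":0,"dz":0,"rx":0,"ry":0,"rz":0,"hand":0.085},{"dx":0.035,"dy":0,"dz":0,"rx":0,"ry":0,"rz":0,"hand":0.085},{"dx":0.035,"dy":0,"dz":0,"rx":0,"ry":0,"rz":0,"hand":0.085},{"dx":0,"dy":0,"dz":0,"rx":0,"ry":0,"rz":0,"hand":0.085},{"dx":0,"dy":0,"dz":0,"rx":0,"ry":0,"rz":0,"hand":0.085}]' 60
python3 - <<'E'
from h import *
print(manip.get_state()['position'])
im=cam('wrist');save(im,'w2');np.save('pics/w2.npy',im,allow_pickle=True)
E
```

```text
clock: 1.0
position: [0.5626, 0.2467, 0.2309]
ee_rot: [-0.0, 0.706, 0.708, -0.0]
contact_force: [0.3, -0.8, 0.5]
width: 0.085
gripper_force: 0.0
[0.56258239 0.24669133 0.23085717]
```

View pics/w2.png

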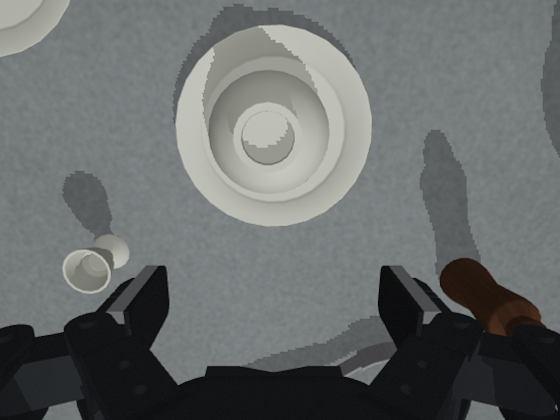

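Run:
```python
from h import *
im=np.load('pics/w2.npy',allow_pickle=True).item();f=lambda p:np.round(p,4)
print('foot',f(onz(im,267,135,.073)),f(onz(im,233,135,.073)),f(onz(im,300,135,.073)))
print('plate',[f(onz(im,*p,.012)) for p in((176,125),(372,128),(268,24),(275,226))])
print('bowl rim-ish widest', [f(onz(im,*p,.02)) for p in((204,125),(345,128))])
hsv=cv2.cvtColor(im['frame'],cv2.COLOR_RGB2GRAY)
c=im['frame'][80:200,190:350][:,:,::-1];cv2.imwrite('pics/c.png',cv2.resize(c,None,fx=4,fy=4,interpolation=2))
```

```text
foot [0.5573 0.2981 0.073 ] [0.529 0.298 0.073] [0.5848 0.2981 0.073 ]
plate [array([0.4658, 0.3045, 0.012 ]), array([0.661 , 0.3022, 0.012 ]), array([0.5574, 0.3957, 0.012 ]), array([0.5647, 0.1996, 0.012 ])]
bowl rim-ish widest [array([0.4951, 0.3048, 0.02  ]), array([0.6325, 0.3023, 0.02  ])]
```

View pics/c.png

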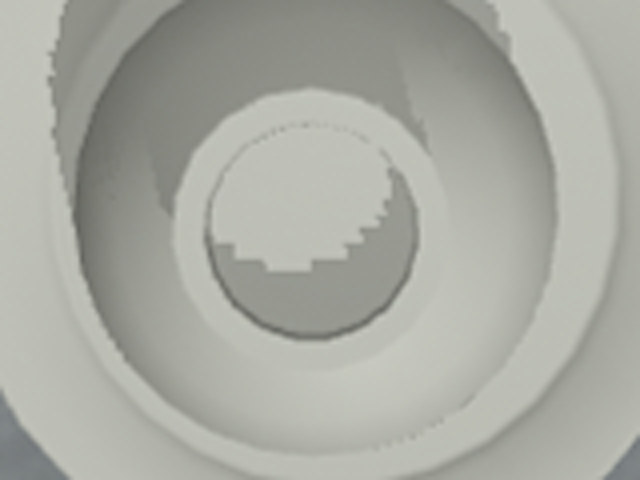

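The foot is centred at about (267.6, 137.5) px, which gives (0.558, 0.296). The widths match the given sizes (58 mm foot, 196 mm plate).

```bash
python3 -m pendant '[{"dx":0.025,"dy":-0.002,"dz":0,"rx":0,"ry":0,"rz":0,"hand":0.085},{"dx":0.0245,"dy":-0.0025,"dz":0.02,"rx":0,"ry":0,"rz":0,"hand":0.085},{"dx":0,"dy":0,"dz":0.03,"rx":0,"ry":0,"rz":0,"hand":0.085},{"dx":0,"dy":0,"dz":0.03,"rx":0,"ry":0,"rz":0,"hand":0.085},{"dx":0,"dy":0,"dz":0.03,"rx":0,"ry":0,"rz":0,"hand":0.085},{"dx":0,"dy":0,"dz":0.025,"rx":0,"ry":0,"rz":0,"hand":0.085},{"dx":0,"dy":0,"dz":0.02,"rx":0,"ry":0,"rz":0,"hand":0.085},{"dx":0,"dy":0,"dz":0.01,"rx":0,"ry":0,"rz":0,"hand":0.085},{"dx":0,"dy":0,"dz":0,"rx":0,"ry":0,"rz":0,"hand":0.085},{"dx":0,"dy":0,"dz":0,"rx":0,"ry":0,"rz":0,"hand":0.085}]' 40
```

```text
clock: 1.88
position: [0.5591, 0.2936, 0.0666]
ee_rot: [0.0, 0.708, 0.707, -0.0]
contact_force: [1.0, -0.5, 0.5]
width: 0.0847
gripper_force: 0.0
```

```bash
python3 -m pendant '[{"dx":0.002,"dy":-0.001,"dz":0.006,"rx":0,"ry":0,"rz":0,"hand":0.07},{"dx":0,"dy":0,"dz":0,"rx":0,"ry":0,"rz":0,"hand":0.062},{"dx":0,"dy":0,"dz":0,"rx":0,"ry":0,"rz":0,"hand":0.05},{"dx":0,"dy":0,"dz":0,"rx":0,"ry":0,"rz":0,"hand":0.045},{"dx":0,"dy":0,"dz":0,"rx":0,"ry":0,"rz":0,"hand":0.04},{"dx":0,"dy":0,"dz":0,"rx":0,"ry":0,"rz":0,"hand":0.04},{"dx":0,"dy":0,"dz":0,"rx":0,"ry":0,"rz":0,"hand":0.04},{"dx":0,"dy":0,"dz":0,"rx":0,"ry":0,"rz":0,"hand":0.04}]' 40
```

```text
clock: 2.55
position: [0.5579, 0.2968, 0.0617]
ee_rot: [0.0, 0.707, 0.707, 0.001]
contact_force: [-0.6, -1.2, 5.4]
width: 0.0558
gripper_force: 42.6
```

```bash
python3 -m pendant '[{"dx":0,"dy":0,"dz":-0.005,"rx":0,"ry":0,"rz":0,"hand":0.04},{"dx":0,"dy":0,"dz":-0.01,"rx":0,"ry":0,"rz":0,"hand":0.04},{"dx":0,"dy":0,"dz":-0.015,"rx":0,"ry":0,"rz":0,"hand":0.04},{"dx":0,"dy":0,"dz":-0.02,"rx":0,"ry":0,"rz":0,"hand":0.04},{"dx":0,"dy":0,"dz":-0.02,"rx":0,"ry":0,"rz":0,"hand":0.04},{"dx":0,"dy":0,"dz":-0.02,"rx":0,"ry":0,"rz":0,"hand":0.04},{"dx":0,"dy":0,"dz":-0.02,"rx":0,"ry":0,"rz":0,"hand":0.04},{"dx":0,"dy":0,"dz":-0.015,"rx":0,"ry":0,"rz":0,"hand":0.04},{"dx":0,"dy":0,"dz":-0.01,"rx":0,"ry":0,"rz":0,"hand":0.04},{"dx":0,"dy":0,"dz":0,"rx":0,"ry":0,"rz":0,"hand":0.04},{"dx":0,"dy":0,"dz":0,"rx":0,"ry":0,"rz":0,"hand":0.04}]' 40
python3 - <<'E'
from h import *
im=cam('side');np.save('pics/s1.npy',im,allow_pickle=True);save(im,'s1')
im=cam('scene');np.save('pics/sc1.npy',im,allow_pickle=True)
x=np.hstack([im['frame'][200:330,230:430],np.load('pics/s1.npy',allow_pickle=True).item()['frame'][90:220,180:380]])
cv2.imwrite('pics/c1.png',cv2.resize(x,None,fx=2,fy=2,interpolation=2)[:,:,::-1])
E
```

```text
clock: 3.47
position: [0.5575, 0.2965, 0.1954]
ee_rot: [0.0, 0.707, 0.707, 0.0]
contact_force: [-0.5, 0.1, -3.0]
width: 0.056
gripper_force: 43.1
```

View pics/c1.png

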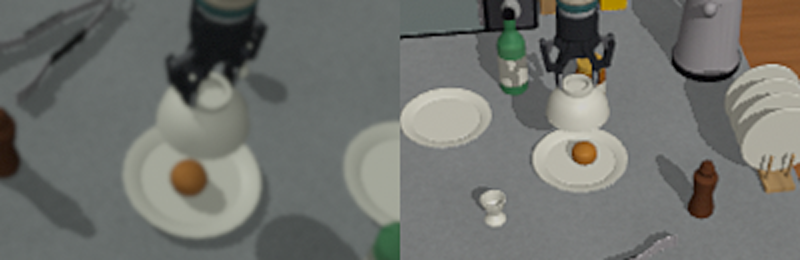

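The bowl is in the gripper and the orange-brown roll stands on the plate (crop px 188,177 in the scene half and 584,152 in the side half). Next I carry the bowl to the board.

```bash
python3 -m pendant '[{"dx":-0.015,"dy":0,"dz":0,"rx":0,"ry":0,"rz":0,"hand":0.04},{"dx":-0.03,"dy":0,"dz":0,"rx":0,"ry":0,"rz":0,"hand":0.04},{"dx":-0.04,"dy":0,"dz":0,"rx":0,"ry":0,"rz":0,"hand":0.04},{"dx":-0.04,"dy":0,"dz":0,"rx":0,"ry":0,"rz":0,"hand":0.04},{"dx":-0.04,"dy":0,"dz":0,"rx":0,"ry":0,"rz":0,"hand":0.04},{"dx":-0.04,"dy":0,"dz":0,"rx":0,"ry":0,"rz":0,"hand":0.04},{"dx":-0.04,"dy":0,"dz":0,"rx":0,"ry":0,"rz":0,"hand":0.04},{"dx":-0.04,"dy":0,"dz":0,"rx":0,"ry":0,"rz":0,"hand":0.04},{"dx":-0.04,"dy":0,"dz":0,"rx":0,"ry":0,"rz":0,"hand":0.04},{"dx":-0.04,"dy":0,"dz":0,"rx":0,"ry":0,"rz":0,"hand":0.04},{"dx":-0.04,"dy":0,"dz":0,"rx":0,"ry":0,"rz":0,"hand":0.04},{"dx":-0.03,"dy":0,"dz":0,"rx":0,"ry":0,"rz":0,"hand":0.04}]' 40
python3 -m pendant '[{"dx":-0.04,"dy":0,"dz":0,"rx":0,"ry":0,"rz":0,"hand":0.04},{"dx":-0.04,"dy":0,"dz":0,"rx":0,"ry":0,"rz":0,"hand":0.04},{"dx":-0.04,"dy":0,"dz":0,"rx":0,"ry":0,"rz":0,"hand":0.04},{"dx":-0.03,"dy":0,"dz":0,"rx":0,"ry":0,"rz":0,"hand":0.04},{"dx":-0.02,"dy":0,"dz":0,"rx":0,"ry":0,"rz":0,"hand":0.04},{"dx":-0.01,"dy":0,"dz":0.01,"rx":0,"ry":0,"rz":0,"hand":0.04},{"dx":0,"dy":0,"dz":0.02,"rx":0,"ry":0,"rz":0,"hand":0.04},{"dx":0,"dy":0,"dz":0.02,"rx":0,"ry":0,"rz":0,"hand":0.04},{"dx":0,"dy":0,"dz":0.02,"rx":0,"ry":0,"rz":0,"hand":0.04},{"dx":0,"dy":0,"dz":0.015,"rx":0,"ry":0,"rz":0,"hand":0.04},{"dx":0,"dy":0,"dz":0,"rx":0,"ry":0,"rz":0,"hand":0.04},{"dx":0,"dy":0,"dz":0,"rx":0,"ry":0,"rz":0,"hand":0.04}]' 40
```

```text
clock: 4.57
position: [0.556, -0.1425, 0.1943]
ee_rot: [-0.0, 0.708, 0.707, -0.001]
contact_force: [-0.5, -0.5, -3.2]
width: 0.0558
gripper_force: 43.1
clock: 5.57
position: [0.5562, -0.3172, 0.1085]
ee_rot: [-0.002, 0.707, 0.707, -0.0]
contact_force: [0.8, 0.8, -2.7]
width: 0.0558
gripper_force: 43.3
```

Run:
```python
from h import *
L=lambda n:np.load(f'pics/{n}.npy',allow_pickle=True).item()
r=[]
for n,sl in(('s1',(slice(150,185),slice(250,300))),('sc1',(slice(265,310),slice(300,350)))):
    im=L(n);hsv=cv2.cvtColor(im['frame'],cv2.COLOR_RGB2HSV);M=np.zeros(hsv.shape[:2],np.uint8);M[sl]=cv2.inRange(hsv,(3,110,50),(22,255,255))[sl]
    c=max(cv2.findContours(M,0,2)[0],key=cv2.contourArea);b=cv2.boundingRect(c);(u,v),rad=cv2.minEnclosingCircle(c);print(n,(u,v),rad,b,onz(im,u,v,.025))
    d=ray(im,u,v);r.append((im['P'],d/np.linalg.norm(d)))
A=sum(np.eye(3)-np.outer(d,d) for p,d in r);b=sum((np.eye(3)-np.outer(d,d))@p for p,d in r);print('roll',np.linalg.solve(A,b))
```

```text
s1 (271.5, 166.2142791748047) 6.165344715118408 (266, 161, 12, 11) [0.57027163 0.29615529 0.025     ]
sc1 (324.20928955078125, 288.3488464355469) 8.53882884979248 (316, 280, 17, 17) [0.57063675 0.30157053 0.025     ]
roll [0.57004469 0.2999301  0.02191562]
```

```bash
python3 -m pendant '[{"dx":0,"dy":0,"dz":0.012,"rx":0,"ry":0,"rz":0,"hand":0.04},{"dx":0,"dy":0,"dz":0.01,"rx":0,"ry":0,"rz":0,"hand":0.04},{"dx":0,"dy":0,"dz":0.006,"rx":0,"ry":0,"rz":0,"hand":0.04},{"dx":0,"dy":0,"dz":0.003,"rx":0,"ry":0,"rz":0,"hand":0.04},{"dx":0,"dy":0,"dz":0,"rx":0,"ry":0,"rz":0,"hand":0.04},{"dx":0,"dy":0,"dz":0,"rx":0,"ry":0,"rz":0,"hand":0.04}]' 40
```

```text
clock: 6.07
position: [0.5577, -0.3185, 0.0796]
ee_rot: [0.0, 0.707, 0.707, 0.0]
contact_force: [-0.1, 0.4, -2.2]
width: 0.0559
gripper_force: 43.5
```

```bash
python3 -m pendant '[{"dx":0,"dy":0,"dz":0.002,"rx":0,"ry":0,"rz":0,"hand":0.04},{"dx":0,"dy":0,"dz":0.002,"rx":0,"ry":0,"rz":0,"hand":0.04},{"dx":0,"dy":0,"dz":0,"rx":0,"ry":0,"rz":0,"hand":0.04},{"dx":0,"dy":0,"dz":0,"rx":0,"ry":0,"rz":0,"hand":0.04}]' 40
```

```text
clock: 6.4
position: [0.5575, -0.3185, 0.0754]
ee_rot: [0.0, 0.707, 0.707, 0.0]
contact_force: [0.4, -0.3, -2.3]
width: 0.0561
gripper_force: 43.5
```

```bash
python3 -m pendant '[{"dx":0,"dy":0,"dz":0.001,"rx":0,"ry":0,"rz":0,"hand":0.04},{"dx":0,"dy":0,"dz":0.001,"rx":0,"ry":0,"rz":0,"hand":0.04},{"dx":0,"dy":0,"dz":0,"rx":0,"ry":0,"rz":0,"hand":0.04},{"dx":0,"dy":0,"dz":0,"rx":0,"ry":0,"rz":0,"hand":0.04}]' 40
```

```text
clock: 6.73
position: [0.5577, -0.3187, 0.0747]
ee_rot: [0.001, 0.707, 0.707, 0.0]
contact_force: [-1.8, 0.7, 6.6]
width: 0.0558
gripper_force: 44.2
```

Contact with the board. I release and rise.

```bash
python3 -m pendant '[{"dx":0,"dy":0,"dz":-0.0005,"rx":0,"ry":0,"rz":0,"hand":0.06},{"dx":0,"dy":0,"dz":0,"rx":0,"ry":0,"rz":0,"hand":0.07},{"dx":0,"dy":0,"dz":0,"rx":0,"ry":0,"rz":0,"hand":0.085},{"dx":0,"dy":0,"dz":0,"rx":0,"ry":0,"rz":0,"hand":0.085},{"dx":0,"dy":0,"dz":0,"rx":0,"ry":0,"rz":0,"hand":0.085},{"dx":0,"dy":0,"dz":-0.01,"rx":0,"ry":0,"rz":0,"hand":0.085},{"dx":0,"dy":0,"dz":-0.02,"rx":0,"ry":0,"rz":0,"hand":0.085},{"dx":0,"dy":0,"dz":-0.03,"rx":0,"ry":0,"rz":0,"hand":0.085},{"dx":0,"dy":0,"dz":-0.03,"rx":0,"ry":0,"rz":0,"hand":0.085},{"dx":0,"dy":0,"dz":-0.03,"rx":0,"ry":0,"rz":0,"hand":0.085},{"dx":0,"dy":0,"dz":-0.02,"rx":0,"ry":0,"rz":0,"hand":0.085},{"dx":0,"dy":0,"dz":0,"rx":0,"ry":0,"rz":0,"hand":0.085}]' 40
```

```text
clock: 7.73
position: [0.56, -0.3202, 0.2204]
ee_rot: [0.006, 0.707, 0.707, 0.001]
contact_force: [0.6, -0.1, -0.2]
width: 0.085
gripper_force: 0.0
```

```bash
python3 -m pendant '[{"dx":0.0295,"dy":0.004,"dz":0,"rx":0,"ry":0,"rz":0,"hand":0.085},{"dx":0.0295,"dy":0.004,"dz":0,"rx":0,"ry":0,"rz":0,"hand":0.085},{"dx":0.0295,"dy":0.004,"dz":0,"rx":0,"ry":0,"rz":0,"hand":0.085},{"dx":0.0295,"dy":0.004,"dz":0,"rx":0,"ry":0,"rz":0,"hand":0.085},{"dx":0.0295,"dy":0.004,"dz":0,"rx":0,"ry":0,"rz":0,"hand":0.085},{"dx":0.0295,"dy":0.004,"dz":0,"rx":0,"ry":0,"rz":0,"hand":0.085},{"dx":0.0295,"dy":0.004,"dz":0,"rx":0,"ry":0,"rz":0,"hand":0.085},{"dx":0.0295,"dy":0.004,"dz":0,"rx":0,"ry":0,"rz":0,"hand":0.085},{"dx":0.0295,"dy":0.004,"dz":0,"rx":0,"ry":0,"rz":0,"hand":0.085},{"dx":0.0295,"dy":0.004,"dz":0,"rx":0,"ry":0,"rz":0,"hand":0.085},{"dx":0,"dy":0,"dz":0,"rx":0,"ry":0,"rz":0,"hand":0.085}]' 40
python3 -m pendant '[{"dx":0,"dy":0,"dz":0,"rx":0,"ry":0,"rz":7,"hand":0.085},{"dx":0,"dy":0,"dz":0,"rx":0,"ry":0,"rz":7,"hand":0.085},{"dx":0,"dy":0,"dz":0,"rx":0,"ry":0,"rz":7,"hand":0.085},{"dx":0,"dy":0,"dz":0,"rx":0,"ry":0,"rz":7,"hand":0.085},{"dx":0,"dy":0,"dz":0,"rx":0,"ry":0,"rz":7,"hand":0.085},{"dx":0,"dy":0,"dz":0,"rx":0,"ry":0,"rz":7,"hand":0.085},{"dx":0,"dy":0,"dz":0,"rx":0,"ry":0,"rz":7,"hand":0.085},{"dx":0,"dy":0,"dz":0,"rx":0,"ry":0,"rz":7,"hand":0.085},{"dx":0,"dy":0,"dz":0,"rx":0,"ry":0,"rz":7,"hand":0.085},{"dx":0,"dy":0,"dz":0,"rx":0,"ry":0,"rz":7,"hand":0.085},{"dx":0,"dy":0,"dz":0,"rx":0,"ry":0,"rz":7,"hand":0.085},{"dx":0,"dy":0,"dz":0,"rx":0,"ry":0,"rz":0,"hand":0.085}]' 40
python3 - <<'E'
from h import *
s=manip.get_state();A=rot(s['ee_rot']);p=s['position'];print(A.round(3),s['qpos'].round(2))
o=np.array([.600,-.026,p[2]]);print('tongs in tool',A.T@(o-p))
for n in('wrist','side'):
    im=cam(n);np.save(f'pics/{n}2.npy',im,allow_pickle=True);save(im,n+'2')
side=im; print('egg cup/mill',onz(np.load('pics/w2.npy',allow_pickle=True).item(),87,271,.05),onz(side,331,196,.0))
E
```

```text
clock: 8.65
position: [0.5974, -0.018, 0.2135]
ee_rot: [-0.002, 0.706, 0.709, 0.001]
contact_force: [0.9, -0.7, 0.7]
width: 0.0851
gripper_force: 0.0
clock: 9.65
position: [0.5971, -0.024, 0.2134]
ee_rot: [0.0, 0.994, 0.112, -0.0]
contact_force: [-0.2, 0.8, -0.2]
width: 0.0848
gripper_force: 0.0
[[ 0.975  0.223 -0.001]
 [ 0.223 -0.975 -0.   ]
 [-0.001 -0.    -1.   ]] [-0.16  0.32  1.48 -0.    1.34  1.19]
tongs in tool [ 2.34867750e-03  2.60198364e-03 -2.35334976e-06]
egg cup/mill [0.37762476 0.16409972 0.05      ] [0.78193653 0.12334024 0.        ]
```

Run:
```python
from h import *
w=cv2.imread('pics/wrist2.png');s=cv2.imread('pics/side2.png')[230:370,220:380]
s=cv2.resize(s,(240,210),interpolation=2);c=np.zeros((420,800,3),np.uint8);c[:,:560]=w;c[:210,560:]=s;cv2.imwrite('pics/c2.png',c)
```

```text
(no output)
```

View pics/c2.png

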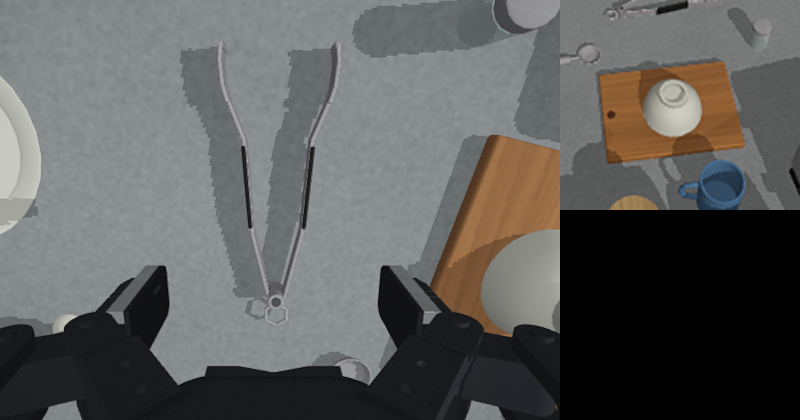

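The bowl stands centred and upright on the board. In the wrist view the tongs show the hinge at (276,301), sleeves (244,147)–(250,228) and (312,149)–(305,228), and jaw ends (221,45) and (338,45).

Run:
```python
from h import *
im=np.load('pics/wrist2.npy',allow_pickle=True).item();s=manip.get_state();A=rot(s['ee_rot']);p=s['position']
g=lambda u,v,z:(A.T@(onz(im,u,v,z)-p))[:2].round(4)
print('hinge',g(276,301,.03),'jaw',g(221,45,.03),g(338,45,.03))
print('sl',[g(*q,.028) for q in((244,147),(250,228),(312,149),(305,228))])
```

```text
hinge [-0.1168  0.0022] jaw [ 0.1249 -0.0436] [0.1244 0.0556]
sl [array([ 0.0393, -0.0266]), array([-0.0386, -0.0229]), array([0.0372, 0.0358]), array([-0.0389,  0.0308])]
```

```bash
python3 -m pendant '[{"dx":0.001,"dy":0.004,"dz":0.02,"rx":0,"ry":0,"rz":0.9,"hand":0.085},{"dx":0,"dy":0,"dz":0.03,"rx":0,"ry":0,"rz":0,"hand":0.085},{"dx":0,"dy":0,"dz":0.03,"rx":0,"ry":0,"rz":0,"hand":0.085},{"dx":0,"dy":0,"dz":0.03,"rx":0,"ry":0,"rz":0,"hand":0.085},{"dx":0,"dy":0,"dz":0.03,"rx":0,"ry":0,"rz":0,"hand":0.085},{"dx":0,"dy":0,"dz":0.025,"rx":0,"ry":0,"rz":0,"hand":0.085},{"dx":0,"dy":0,"dz":0.02,"rx":0,"ry":0,"rz":0,"hand":0.085},{"dx":0,"dy":0,"dz":0.012,"rx":0,"ry":0,"rz":0,"hand":0.085},{"dx":0,"dy":0,"dz":0,"rx":0,"ry":0,"rz":0,"hand":0.085},{"dx":0,"dy":0,"dz":0,"rx":0,"ry":0,"rz":0,"hand":0.085}]' 40
```

```text
clock: 10.58
position: [0.599, -0.0273, 0.0162]
ee_rot: [-0.0, 0.994, 0.106, -0.001]
contact_force: [-0.3, 0.1, 0.2]
width: 0.085
gripper_force: 0.0
```

```bash
python3 -m pendant '[{"dx":0,"dy":0,"dz":0.006,"rx":0,"ry":0,"rz":0,"hand":0.08},{"dx":0,"dy":0,"dz":0.0045,"rx":0,"ry":0,"rz":0,"hand":0.07},{"dx":0,"dy":0,"dz":0,"rx":0,"ry":0,"rz":0,"hand":0.06},{"dx":0,"dy":0,"dz":0,"rx":0,"ry":0,"rz":0,"hand":0.055},{"dx":0,"dy":0,"dz":0,"rx":0,"ry":0,"rz":0,"hand":0.05},{"dx":0,"dy":0,"dz":0,"rx":0,"ry":0,"rz":0,"hand":0.05},{"dx":0,"dy":0,"dz":0,"rx":0,"ry":0,"rz":0,"hand":0.05},{"dx":0,"dy":0,"dz":0,"rx":0,"ry":0,"rz":0,"hand":0.05}]' 25
```

```text
clock: 11.25
position: [0.6011, -0.0273, 0.0087]
ee_rot: [0.0, 0.994, 0.105, 0.002]
contact_force: [-1.1, 0.9, 7.4]
width: 0.0498
gripper_force: 9.6
```

```bash
python3 -m pendant '[{"dx":0,"dy":0,"dz":-0.006,"rx":0,"ry":0,"rz":0,"hand":0.05},{"dx":0,"dy":0,"dz":-0.01,"rx":0,"ry":0,"rz":0,"hand":0.05},{"dx":0,"dy":0,"dz":-0.015,"rx":0,"ry":0,"rz":0,"hand":0.05},{"dx":0,"dy":0,"dz":-0.02,"rx":0,"ry":0,"rz":0,"hand":0.05},{"dx":0,"dy":0,"dz":-0.02,"rx":0,"ry":0,"rz":0,"hand":0.05},{"dx":0,"dy":0,"dz":-0.02,"rx":0,"ry":0,"rz":0,"hand":0.05},{"dx":0,"dy":0,"dz":-0.02,"rx":0,"ry":0,"rz":0,"hand":0.05},{"dx":0,"dy":0,"dz":-0.01,"rx":0,"ry":0,"rz":0,"hand":0.05},{"dx":0,"dy":0,"dz":0,"rx":0,"ry":0,"rz":0,"hand":0.05},{"dx":0,"dy":0,"dz":0,"rx":0,"ry":0,"rz":0,"hand":0.05}]' 25
python3 - <<'E'
from h import *
im=cam('side');np.save('pics/s3.npy',im,allow_pickle=True);save(im,'s3')
im=cam('wrist');np.save('pics/w3.npy',im,allow_pickle=True);save(im,'w3')
s=manip.get_state();print(s['position'],proj(im,s['position']+rot(s['ee_rot'])@[.128,0,-.006]))
g=cv2.cvtColor(im['frame'],cv2.COLOR_RGB2GRAY)
# thin bright/dark structures: edges in the region of the jaws
e=cv2.Canny(g,60,150)
for v in range(0,260,12): print(v,np.where(e[v,120:440])[0]+120)
E
```

```text
clock: 12.08
position: [0.5994, -0.0272, 0.1276]
ee_rot: [0.0, 0.994, 0.105, 0.0]
contact_force: [-0.2, 0.2, -0.8]
width: 0.0501
gripper_force: 6.8
[ 0.59833277 -0.02703696  0.12602074] (np.float64(273.0875799151779), np.float64(-76.70130373397387))
0 [143 152 371 394 404]
12 [144 154 370 393 402]
24 [144 146 155 368 391 401]
36 [145 146 148 157 367 389 399 400 401 402 403 404 405 406 407 408 409 410
 411 412 413 414 415 416 417 418]
48 [149 152 161 366 385 395]
60 [153 155 165 363 382 391]
72 [157 159 168 359 378 388]
84 [165 168 176 356 370]
96 [170 172 173 181 352 353 365]
108 [175 177 186 348 361]
120 [180 182 191 343 356]
132 [184 187 195 339 351]
144 [189 192 200 334 347]
156 [194 196 197 205 329 330 342]
168 [199 201 210 325 337]
180 [203 206 214 323 333]
192 [205 208 215 322 331]
204 [203 214 322 330 332 343]
216 [204 215 217 321 329 331 342]
228 [205 216 218 320 328 330 341]
240 [206 217 219 227 319 327 330 340]
252 [207 217 220 228 319 329 339]
```

```bash
python3 -m pendant '[{"dx":0,"dy":0,"dz":-0.01,"rx":0,"ry":0,"rz":-3,"hand":0.05},{"dx":0,"dy":0,"dz":-0.02,"rx":0,"ry":0,"rz":-6,"hand":0.05},{"dx":0,"dy":0,"dz":-0.02,"rx":0,"ry":0,"rz":-7,"hand":0.05},{"dx":0,"dy":0,"dz":0,"rx":0,"ry":0,"rz":-7,"hand":0.05},{"dx":0,"dy":0,"dz":0,"rx":0,"ry":0,"rz":-7,"hand":0.05},{"dx":0,"dy":0,"dz":0,"rx":0,"ry":0,"rz":-7,"hand":0.05},{"dx":0,"dy":0,"dz":0,"rx":0,"ry":0,"rz":-7,"hand":0.05},{"dx":0,"dy":0,"dz":0,"rx":0,"ry":0,"rz":-7,"hand":0.05},{"dx":0,"dy":0,"dz":0,"rx":0,"ry":0,"rz":-7,"hand":0.05},{"dx":0,"dy":0,"dz":0,"rx":0,"ry":0,"rz":-7,"hand":0.05},{"dx":0,"dy":0,"dz":0,"rx":0,"ry":0,"rz":-7,"hand":0.05},{"dx":0,"dy":0,"dz":0,"rx":0,"ry":0,"rz":-5,"hand":0.05}]' 25
python3 -m pendant '[{"dx":0.01,"dy":-0.003,"dz":0,"rx":0,"ry":0,"rz":-0.9,"hand":0.05},{"dx":0.025,"dy":-0.005,"dz":0,"rx":0,"ry":0,"rz":0,"hand":0.05},{"dx":0.035,"dy":-0.005,"dz":0,"rx":0,"ry":0,"rz":0,"hand":0.05},{"dx":0.035,"dy":-0.005,"dz":0,"rx":0,"ry":0,"rz":0,"hand":0.05},{"dx":0.035,"dy":-0.005,"dz":0,"rx":0,"ry":0,"rz":0,"hand":0.05},{"dx":0.035,"dy":-0.005,"dz":0,"rx":0,"ry":0,"rz":0,"hand":0.05},{"dx":0.02,"dy":0,"dz":0,"rx":0,"ry":0,"rz":0,"hand":0.05},{"dx":0.01,"dy":0,"dz":0,"rx":0,"ry":0,"rz":0,"hand":0.05},{"dx":0,"dy":0,"dz":0,"rx":0,"ry":0,"rz":0,"hand":0.05},{"dx":0,"dy":0,"dz":0,"rx":0,"ry":0,"rz":0,"hand":0.05}]' 25
python3 - <<'E'
from h import *
s=manip.get_state();print(s['position'],rot(s['ee_rot']).round(3))
im=cam('wrist');np.save('pics/w4.npy',im,allow_pickle=True);save(im,'w4')
hsv=cv2.cvtColor(im['frame'],cv2.COLOR_RGB2HSV);M=cv2.inRange(hsv,(3,110,50),(22,255,255));M[220:]=0;M[:,:170]=0;M[:,390:]=0
c=max(cv2.findContours(M,0,2)[0],key=cv2.contourArea);(u,v),r=cv2.minEnclosingCircle(c);b=cv2.boundingRect(c)
print(u,v,r,b,onz(im,b[0]+b[2]/2,b[1]+b[3]/2,.024))
s2=cam('side');save(s2,'s4');f=im['frame'];c=np.zeros((420,800,3),np.uint8);c[:,:420]=f[:,70:490];c[:,420:800]=cv2.resize(s2['frame'][90:250,200:345],(380,420),interpolation=2);cv2.imwrite('pics/c4.png',c[:,:,::-1])
E
```

```text
clock: 13.18
position: [0.5985, -0.0271, 0.1754]
ee_rot: [-0.001, 0.711, 0.703, -0.001]
contact_force: [-1.6, -0.5, -1.4]
width: 0.0501
gripper_force: 6.8
clock: 14.02
position: [0.5711, 0.1776, 0.1766]
ee_rot: [0.0, 0.707, 0.707, -0.001]
contact_force: [0.3, -0.2, -1.4]
width: 0.0504
gripper_force: 6.8
[0.5711287  0.17760877 0.17659938] [[-0.     1.    -0.001]
 [ 1.     0.    -0.001]
 [-0.001 -0.001 -1.   ]]
274.3829345703125 36.4564323425293 38.26271438598633 (240, 0, 70, 75) [0.57244418 0.3019622  0.024     ]
```

View pics/c4.png

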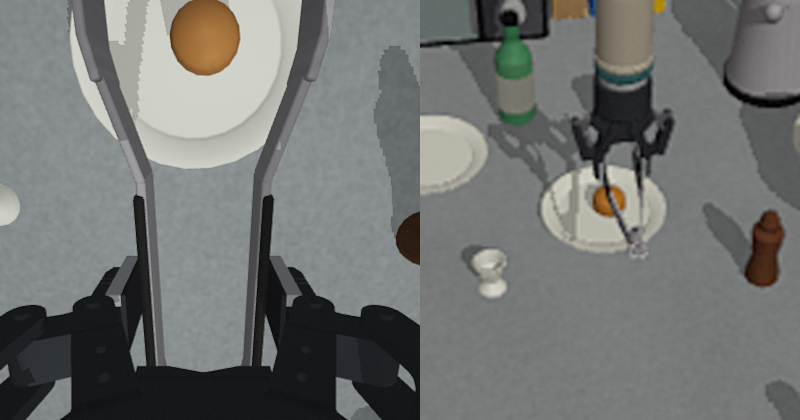

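```bash
python3 -m pendant '[{"dx":0.01,"dy":0,"dz":0,"rx":0,"ry":0,"rz":0,"hand":0.05},{"dx":0.0105,"dy":0,"dz":0.01,"rx":0,"ry":0,"rz":0,"hand":0.05},{"dx":0,"dy":0,"dz":0.02,"rx":0,"ry":0,"rz":0,"hand":0.05},{"dx":0,"dy":0,"dz":0.025,"rx":0,"ry":0,"rz":0,"hand":0.05},{"dx":0,"dy":0,"dz":0.025,"rx":0,"ry":0,"rz":0,"hand":0.05},{"dx":0,"dy":0,"dz":0.02,"rx":0,"ry":0,"rz":0,"hand":0.05},{"dx":0,"dy":0,"dz":0.015,"rx":0,"ry":0,"rz":0,"hand":0.05},{"dx":0,"dy":0,"dz":0.01,"rx":0,"ry":0,"rz":0,"hand":0.05},{"dx":0,"dy":0,"dz":0.005,"rx":0,"ry":0,"rz":0,"hand":0.05},{"dx":0,"dy":0,"dz":0,"rx":0,"ry":0,"rz":0,"hand":0.05},{"dx":0,"dy":0,"dz":0,"rx":0,"ry":0,"rz":0,"hand":0.05}]' 25
python3 - <<'E'
from h import *
im=cam('wrist');save(im,'w5');hsv=cv2.cvtColor(im['frame'],cv2.COLOR_RGB2HSV);M=cv2.inRange(hsv,(3,110,50),(22,255,255));M[220:]=0;M[:,:150]=0;M[:,400:]=0
ys,xs=np.where(M);print(xs.min(),xs.max(),ys.min(),ys.max())
g=cv2.cvtColor(im['frame'],cv2.COLOR_RGB2GRAY);e=cv2.Canny(g,60,150)
for v in(5,20,35): print(v,np.where(e[v,120:440])[0]+120)
E
```

```text
clock: 15.03
position: [0.5721, 0.1985, 0.0476]
ee_rot: [0.0, 0.707, 0.707, 0.0]
contact_force: [1.2, 0.2, 0.3]
width: 0.0503
gripper_force: 6.8
209 335 0 91
5 [141 152 175 178 203 204 211 283 313 335 371 393 404]
20 [143 154 176 185 186 208 285 315 336 369 391 395 402]
35 [146 156 178 189 211 292 316 334 368 389 396 399 400]
```

```bash
python3 -m pendant '[{"dx":0,"dy":0,"dz":0.008,"rx":0,"ry":0,"rz":0,"hand":0.05},{"dx":0,"dy":0,"dz":0.007,"rx":0,"ry":0,"rz":0,"hand":0.05},{"dx":0,"dy":0,"dz":0.005,"rx":0,"ry":0,"rz":0,"hand":0.05},{"dx":0,"dy":0,"dz":0,"rx":0,"ry":0,"rz":0,"hand":0.05},{"dx":0,"dy":0,"dz":0,"rx":0,"ry":0,"rz":0,"hand":0.05}]' 25
```

```text
clock: 15.5
position: [0.5712, 0.1983, 0.0268]
ee_rot: [-0.0, 0.707, 0.707, -0.0]
contact_force: [0.6, 0.5, -1.8]
width: 0.0504
gripper_force: 6.8
```

```bash
python3 -m pendant '[{"dx":0,"dy":0,"dz":0,"rx":0,"ry":0,"rz":0,"hand":0.047},{"dx":0,"dy":0,"dz":0,"rx":0,"ry":0,"rz":0,"hand":0.045},{"dx":0,"dy":0,"dz":0,"rx":0,"ry":0,"rz":0,"hand":0.043},{"dx":0,"dy":0,"dz":0,"rx":0,"ry":0,"rz":0,"hand":0.041},{"dx":0,"dy":0,"dz":0,"rx":0,"ry":0,"rz":0,"hand":0.039},{"dx":0,"dy":0,"dz":0,"rx":0,"ry":0,"rz":0,"hand":0.037},{"dx":0,"dy":0,"dz":0,"rx":0,"ry":0,"rz":0,"hand":0.035},{"dx":0,"dy":0,"dz":0,"rx":0,"ry":0,"rz":0,"hand":0.033},{"dx":0,"dy":0,"dz":0,"rx":0,"ry":0,"rz":0,"hand":0.03},{"dx":0,"dy":0,"dz":0,"rx":0,"ry":0,"rz":0,"hand":0.03},{"dx":0,"dy":0,"dz":0,"rx":0,"ry":0,"rz":0,"hand":0.03},{"dx":0,"dy":0,"dz":0,"rx":0,"ry":0,"rz":0,"hand":0.03}]' 25
```

```text
clock: 16.5
position: [0.5717, 0.1984, 0.0274]
ee_rot: [0.0, 0.707, 0.707, 0.0]
contact_force: [0.2, -0.2, -0.7]
width: 0.0382
gripper_force: 25.7
```

Stopped at 38.2 mm with 25.7 N, so the jaws are on the roll with about 9.6 N. I lift 14 cm gently.

```bash
python3 -m pendant '[{"dx":0,"dy":0,"dz":-0.004,"rx":0,"ry":0,"rz":0,"hand":0.03},{"dx":0,"dy":0,"dz":-0.008,"rx":0,"ry":0,"rz":0,"hand":0.03},{"dx":0,"dy":0,"dz":-0.014,"rx":0,"ry":0,"rz":0,"hand":0.03},{"dx":0,"dy":0,"dz":-0.018,"rx":0,"ry":0,"rz":0,"hand":0.03},{"dx":0,"dy":0,"dz":-0.02,"rx":0,"ry":0,"rz":0,"hand":0.03},{"dx":0,"dy":0,"dz":-0.02,"rx":0,"ry":0,"rz":0,"hand":0.03},{"dx":0,"dy":0,"dz":-0.02,"rx":0,"ry":0,"rz":0,"hand":0.03},{"dx":0,"dy":0,"dz":-0.018,"rx":0,"ry":0,"rz":0,"hand":0.03},{"dx":0,"dy":0,"dz":-0.014,"rx":0,"ry":0,"rz":0,"hand":0.03},{"dx":0,"dy":0,"dz":-0.01,"rx":0,"ry":0,"rz":0,"hand":0.03},{"dx":0,"dy":0,"dz":-0.004,"rx":0,"ry":0,"rz":0,"hand":0.03},{"dx":0,"dy":0,"dz":0,"rx":0,"ry":0,"rz":0,"hand":0.03}]' 25
python3 -m pendant '[{"dx":0,"dy":0,"dz":0,"rx":0,"ry":0,"rz":0,"hand":0.03},{"dx":0,"dy":0,"dz":0,"rx":0,"ry":0,"rz":0,"hand":0.03},{"dx":0,"dy":0,"dz":0,"rx":0,"ry":0,"rz":0,"hand":0.03},{"dx":0,"dy":0,"dz":0,"rx":0,"ry":0,"rz":0,"hand":0.03}]' 25
python3 - <<'E'
from h import *
r=[]
for n in('side','scene'):
    im=cam(n);save(im,n+'6');hsv=cv2.cvtColor(im['frame'],cv2.COLOR_RGB2HSV);M=cv2.inRange(hsv,(3,110,50),(22,255,255))
    for c in cv2.findContours(M,0,2)[0]:
        b=cv2.boundingRect(c)
        if cv2.contourArea(c)>25 and b[2]<40:
            u,v=b[0]+b[2]/2,b[1]+b[3]/2; print(n,b,proj(im,[.571,.3,.16]), proj(im,[.571,.3,.025]))
E
```

```text
clock: 17.5
position: [0.5719, 0.1985, 0.1785]
ee_rot: [0.001, 0.707, 0.707, 0.001]
contact_force: [0.5, 0.3, -2.5]
width: 0.0382
gripper_force: 25.7
clock: 17.83
position: [0.5711, 0.1983, 0.1763]
ee_rot: [-0.0, 0.707, 0.707, -0.001]
contact_force: [-0.7, -0.3, -1.2]
width: 0.0383
gripper_force: 25.7
side (250, 361, 38, 41) (np.float64(271.64728397229), np.float64(139.63380782500252)) (np.float64(271.5479790207344), np.float64(165.56106111232612))
side (359, 172, 18, 14) (np.float64(271.64728397229), np.float64(139.63380782500252)) (np.float64(271.5479790207344), np.float64(165.56106111232612))
side (326, 171, 13, 28) (np.float64(271.64728397229), np.float64(139.63380782500252)) (np.float64(271.5479790207344), np.float64(165.56106111232612))
side (377, 168, 8, 11) (np.float64(271.64728397229), np.float64(139.63380782500252)) (np.float64(271.5479790207344), np.float64(165.56106111232612))
side (248, 69, 15, 28) (np.float64(271.64728397229), np.float64(139.63380782500252)) (np.float64(271.5479790207344), np.float64(165.56106111232612))
side (129, 56, 21, 37) (np.float64(271.6472839722
[... 308 characters left out ...]
t64(139.63380782500252)) (np.float64(271.5479790207344), np.float64(165.56106111232612))
scene (203, 370, 35, 48) (np.float64(328.59646575028603), np.float64(259.5973345583397)) (np.float64(323.77831094081444), np.float64(287.9960122981685))
scene (348, 333, 27, 31) (np.float64(328.59646575028603), np.float64(259.5973345583397)) (np.float64(323.77831094081444), np.float64(287.9960122981685))
scene (222, 255, 10, 15) (np.float64(328.59646575028603), np.float64(259.5973345583397)) (np.float64(323.77831094081444), np.float64(287.9960122981685))
scene (321, 248, 19, 18) (np.float64(328.59646575028603), np.float64(259.5973345583397)) (np.float64(323.77831094081444), np.float64(287.9960122981685))
```

In the scene image the roll is at (330,257), which matches a height of about 0.17 m for its centre. Nothing orange is left on the plate.

```bash
python3 -c "
from rig import manip
print(manip.sign_off())"
```

```text
the job is handed in; nothing more can be done
None
```

I set the bowl upside down on the board, then gripped the roll in the tongs at about 10 N per jaw and am holding it about 15 cm above the worktop; the job is handed in, but no verdict came back.

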